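# Square a diorama base against the bench stops and mount the clay toad

### The job

On the sculptor's bench, slide the wooden diorama base across the green squaring board, without lifting it, until its long edge is flush against the long aluminium stop and its stone-wall end is flush against the short stop. Then pick up the red clay toad and set it down gently, not dropping it, upright in the middle of the cream patch on the base, its length in line with the patch's length (it may face either way). Leave the base fully home against both stops and do not disturb the owl, the jar or the wire brush.

Things in the scene. Friction and masses are not known exactly. Their poses are not given: they have to be found in the camera images.
- jig: Fixed squaring board, green cutting mat on top: 280 (its x) x 360 mm (its y), sliding surface 12 mm above the table. Two aluminium stops, 20 mm wide, rise 15 mm above that: the long stop along the +x edge (inner face at x = 110 mm, y from -170 to 170) and the short stop along the +y edge (inner face at y = 150 mm, x from -130 to 110). Origin: centre of its underside, on the table.
- stop_corner (a point): Inner corner where the faces of the two stops meet, at sliding-surface level: jig (110, 150, 12) mm, axes as the jig's; +x is into the long stop, +y into the short stop. With the base home its axes are parallel to these and its centre is at (-60, -90) mm from here.
- base: Loose wooden diorama base lying on the board: 120 (its x) x 180 (its y) x 18 mm, about 0.4 kg (varies). Origin: centre of its underside. A grey miniature stone wall (24 mm thick, 96 mm along x, its top 54 mm above the underside) is fixed across its +y end, middle at y = 72 mm. Starts up to 20 degrees askew of home.
- wall_corner (a point): Corner of the base's underside at its +x edge and +y (stone-wall) end: base coordinates (60, 90, 0) mm.
- bare_corner (a point): Corner of the base's underside at its +x edge and -y (bare) end: base coordinates (60, -90, 0) mm.
- spot (a point): Centre of the cream patch painted on the base's bare top: base coordinates (0, -20, 18) mm, on the top surface; axes as the base's. The patch is 68 mm along base x and 84 mm along base y (its length), about 10 mm larger all round than the toad's footprint.
- toad: Red-brown clay toad, 66 mm long (its x, head at +x), 46 mm wide (its y) with flat upright flanks, 60 mm tall, back 38 mm high, about 0.25 kg (varies), brittle if dropped. Stands on its flat underside; origin at the centre of it. Take it across the flanks at the origin, 20 to 30 mm above the underside. Starts left or right of the board.
- owl: Stone-grey clay owl figure, round, 62 mm diameter, 90 mm tall, standing upright; origin at the centre of its underside. Bystander; it may stand on either side, in the place where the toad might have been.
- wire_brush: Wire brush with a wooden handle, brass bristles up, lying flat, 220 mm long, 33 mm high; origin on the table under its middle, x along it. Bystander.
- jar: Glass jar with a red cap, 68 mm diameter, 75 mm tall; origin at the centre of its underside. Bystander.
Mind the look-alikes: they are no part of the job. There is more than one size of the base; the one meant has the size given above. What is shaped like the toad but blue is not meant.

How it is judged:
By the outcome, as a careful person would: the job done as asked, in the order asked, and still so for the second after the job is handed in, with the robot touching nothing.
It also fails if it takes over 72 s, if anything falls off the work surface, if the arm or the gripper's body presses on something with over 40 N, if the wrist force passes 120 N, or if a joint passes its speed limit or range.

### The arm

A 6-joint arm with a two-finger parallel gripper is mounted at the origin on the work surface. World frame = base frame: x ahead of the robot, y to its left, z up, the work surface at z = 0. Lengths are in m, angles in degrees, forces in N, time in s.
With the tool pointing down it reaches from about 0.3 to 0.75 m from the base axis. Payload 8.5 kg.
Tool frame: the origin (TCP) lies midway between the tips of the shut fingers; the grasp point (between the pads) lies 19 mm behind it; z points along the fingers, y is the line along which they close (so a half turn about z gives the same grasp; the last joint's range is limited). The gripper opens to 85 mm and grips with 20 to 120 N. Pads are 22 mm wide; open, the fingers measure 114 mm over their backs; the gripper's body (76 mm by 85 mm) begins 54 mm behind the grasp point. The pads swing forward as they close: fully open they stand 13 mm farther back than shut.
Start: joints at [-81.377, 21.807, 74.336, -0, 83.858, -12.336], TCP at [0.197, -0.514, 0.231] pointing down, gripper open.
Joint ranges: [-178.18, 178.18], [-50.72, 133.34], [12.68, 142.11], [-81.47, 261.47], [9.98, 163.14], [-165.26, 165.26]. Speed limits (degrees/s): [136.94, 136.94, 180, 180, 180, 180].

### API

Orientations are given as a 3x3 rotation matrix whose columns are the frame's x, y, z axes.
In Python, from rig import env gives the robot as it stands. The module is installed in compiled form; this text tells all that it offers.
- The arm moves only by the tool jog_arm, never from a script. Its argument "targets" is a list of rows, each a list of 6 numbers: the shift along the tool's x, y, z in cm, then the turn, a rotation vector about the tool's x, y, z in degrees. A call has 1 to 8 rows; each row is the pose to reach, as a shift and turn from the pose commanded when the call began, along the tool's axes at that moment; what a row does not reach only later rows make up. A row lasts 1/12 s, in which the tool goes at most 41.7 mm and 7.16 degrees, less where a joint would pass 70% of its speed; a pose out of reach is approached as far as the arm can. A call with a gripper value outside its range is refused whole. "hand" is the opening, from 0 (shut) to 1 (fully open), set as the call begins (left out, the last holds). The fingers move at their own pace and stop on an object; "newtons" is the grip in N (left out, the last holds). Time passes only in rows, so rows that repeat a pose let the fingers close. It gives the time, the measured TCP pose, the force, the opening and the grip force at its end, in the units of the state.
- env.observe(): the state, without advancing time (a new reading comes with each control period).
- env.get_image(name): name is "scene" or "top" or "wrist"; returns a dict with "frame" (384x512x3 uint8, red, green, blue), "depth" (384x512 float32, m along the optical axis (not along the pixel's ray), 0 where there is no reading), "fovy" (degrees; the focal length in pixels is half the picture's height over the tangent of half this angle, whatever the lens; pixels are square), "cx", "cy" (the principal point, pixels), "k1" (the pictures are not rectified: a ray, as slopes to the right and down, at radius r is drawn at 1 + k1 r^2 times it, then the intrinsics apply), "cam_to_world" (4x4, takes a point from camera to world coordinates). Camera axes: x right, y down, z forward; pixel columns grow to the right and rows downward; lengths in m; the calibration is good to about 2 mm. A picture is of the moment at which its call begins.
- env.close_job(): hands the job in; it is judged then, once.
Trained networks look in the newest picture that a camera, given by its name, has taken for a name from the list of things; names that differ only in an ending like _2 or _b are one class to them, and where a whole thing is asked for, a point or a joint stands for the part that bears it (a point fixed in the world has none). Each returns a list of dicts, best first, with "score" (0 to 1); they miss things now and then, are a little off and sometimes report something else, mostly with a low value. They report only what shows in the picture. A call takes as long as a camera call. They do not tell look-alikes from the thing itself.
- env.regions_of(camera, target): "pixels" (384x512 bool, what is visible of it) and "point" ([row, column] in pixels, amid what is visible of it).
The state is a dict: "time_s": time; "q": joint angles; "qvel": joint speeds; "joint_efforts": joint torques, N m; "position": TCP position; "tool_rot": TCP orientation; "ft_force": force on the tool from outside, world axes, zero at the start; "wrist_torque": the same for the moment, N m; "grip_width": finger opening in m; "gripper_force": force on a finger pad.
Only numpy, scipy, OpenCV 4.12 (cv2) and the standard library are available. Lean on these libraries where they do the work, as an engineer would, in place of code of your own. Each camera call takes 0.05 s, during which the arm holds its last target. There are 200 camera calls.

## Working session

There is one attempt and no reset: what is moved stays moved. The work goes in short steps, Python scripts to look and compute and a tool call to move; the robot and the scene stay as the last step left them, time stands still between calls to the robot, and variables do not carry over. Pictures are saved under pics/ and viewed, at most 10 in all, crops included, and the job is handed in when it is done.

Besides the shell and the picture viewer there is one more tool, called after "Call:" by a JSON object that holds its "method" and its "body", one argument or row to a line. jog_arm: Moves the arm, as the interface text tells. Its arguments: {"type":"object","properties":{"targets":{"type":"array","items":{"type":"array","items":{"type":"number"}}},"hand":{"type":"number"},"newtons":{"type":"number"}},"required":["targets"]}

```bash
mkdir -p pics
cat > h.py <<'E'
import numpy as np, cv2
from rig import env
def K(im):
    h=im["frame"].shape[0]; f=h/2/np.tan(np.radians(im["fovy"])/2); return f,im["cx"],im["cy"],im["k1"]
def rays(im,rc):
    f,cx,cy,k1=K(im); rc=np.atleast_2d(np.asarray(rc,float))
    d=np.stack([(rc[:,1]-cx)/f,(rc[:,0]-cy)/f],1); u=d.copy()
    for _ in range(20): u=d/(1+k1*(u**2).sum(1,keepdims=True))
    return u
def world(im,rc,z=None):
    """pixels->world: by depth, or on plane z"""
    u=rays(im,rc); M=np.asarray(im["cam_to_world"]); D=np.c_[u,np.ones(len(u))]
    if z is None:
        r=np.atleast_2d(rc).astype(int); s=im["depth"][r[:,0],r[:,1]]
    else:
        s=(z-M[2,3])/(D@M[2,:3])
    return (D*s[:,None])@M[:3,:3].T+M[:3,3]
def project(im,P):
    f,cx,cy,k1=K(im); M=np.asarray(im["cam_to_world"]); c=(np.atleast_2d(P)-M[:3,3])@M[:3,:3]
    u=c[:,:2]/c[:,2:]; u=u*(1+k1*(u**2).sum(1,keepdims=True)); return np.c_[u[:,1]*f+cy,u[:,0]*f+cx]
def save(a,n): cv2.imwrite("pics/"+n,cv2.cvtColor(a,cv2.COLOR_RGB2BGR))
E
python3 - <<'E'
from h import *
a=env.get_image("top"); b=env.get_image("scene")
save(a["frame"],"top1.png"); save(b["frame"],"scene1.png")
for n in ["base","toad","owl","jar","wire_brush","jig"]:
    for r in env.regions_of("top",n):
        p=r["pixels"]; w=world(a,np.argwhere(p)); print(n,round(r["score"],2),np.round(r["point"]),p.sum(),np.round(np.median(w,0),3),np.round(w.max(0)[2],3))
print(np.round(a["cam_to_world"],3).tolist(),a["fovy"],a["k1"])
E
```

```text
base 0.84 [176. 250.] 1683 [ 0.55  -0.025  0.031] 1.366
base 0.59 [260. 151.] 3288 [0.27  0.327 0.025] 1.366
base 0.57 [237. 291.] 165 [ 0.329 -0.144  0.013] 1.366
toad 0.66 [220. 363.] 296 [ 0.399 -0.406  0.039] 1.366
toad 0.65 [181. 347.] 254 [ 0.528 -0.353  0.039] 0.064
owl 0.58 [177. 138.] 267 [0.546 0.373 0.071] 1.366
wire_brush 0.57 [220. 427.] 372 [ 0.377 -0.647  0.02 ] 0.036
jig 0.65 [159. 258.] 5730 [ 0.6   -0.035  0.013] 1.366
[[-0.028, -0.987, 0.16, 0.289], [-1.0, 0.028, 0.001, -0.035], [-0.005, -0.16, -0.987, 1.366], [0.0, 0.0, 0.0, 1.0]] 53.580781675025165 0.011799625571610878
```

View pics/top1.png

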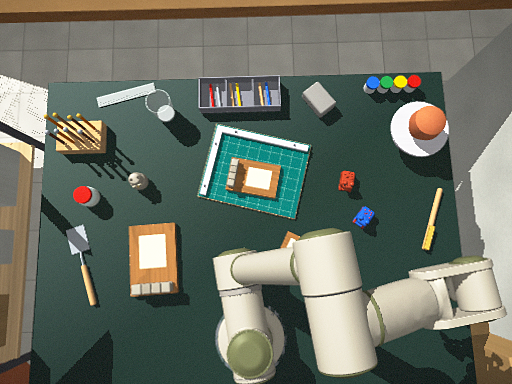

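View pics/scene1.png

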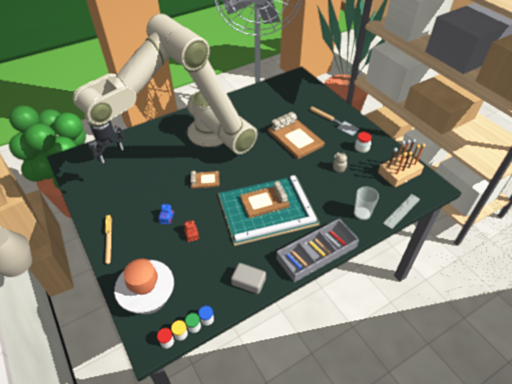

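The top view shows three bases and two toads.

- **Bases:** one on the board at about (176,253), a large one at (260,152) and a small one at (240,291).
- **Toads:** red at (181,347) and blue at (216,365).
- **Jig:** the long stop is at the far edge and the short stop is at the left.

The base on the board and the red toad fit the description. Next I'll measure sizes and the start pose.

Run:
```python
from h import *
s=env.observe(); print(np.round(s["tool_rot"],3).tolist(), s["position"],s["ft_force"])
a=env.get_image("top"); w=env.get_image("wrist"); save(w["frame"],"w1.png")
M=np.asarray(w["cam_to_world"]); R=s["tool_rot"]; print("cam in tool",np.round(np.asarray(R).T@(M[:3,3]-s["position"]),3),np.round(np.asarray(R).T@M[:3,:3],2).tolist(),w["fovy"])
hsv=cv2.cvtColor(a["frame"],cv2.COLOR_RGB2HSV)
def box(mask,z,n):
    rc=np.argwhere(mask); P=world(a,rc,z)[:,:2].astype(np.float32)*1000
    print(n,len(rc),[np.round(x,1) for x in cv2.minAreaRect(P)])
r=env.regions_of("top","base")
for q in r[:3]:
    p=q["pixels"].astype(np.uint8); n,l,st,_=cv2.connectedComponentsWithStats(p); k=1+np.argmax(st[1:,4]); box(l==k,.03,"base %.2f"%q["score"])
for q in env.regions_of("top","jig")[:1]: box(q["pixels"],.02,"jig")
for q in env.regions_of("top","toad"): box(q["pixels"],.035,"toad"); print(q["point"],a["frame"][tuple(np.round(q["point"]).astype(int))])
```

```text
[[0.934, 0.358, -0.0], [0.358, -0.934, 0.0], [0.0, -0.0, -1.0]] [ 0.19671611 -0.51354932  0.23121915] [-0.12050632 -0.10287567 -0.51701336]
cam in tool [ 0.077  0.    -0.144] [[0.0, -0.95, -0.3], [1.0, 0.0, -0.0], [0.0, -0.3, 0.95]] 64.69680080342458
base 0.71 177 [array([ 326.6, -139.3]), array([41.5, 69.2]), np.float64(42.7)]
base 0.69 1659 [array([552.6, -24.8]), array([179.6, 122.6]), np.float64(78.3)]
jig 5961 [array([579.4, -31. ]), array([364.3, 287.1]), np.float64(74.3)]
toad 275 [array([ 398.1, -408.4]), array([49.3, 71.3]), np.float64(53.2)]
[217.8, 362.6] [ 30  72 158]
toad 284 [array([ 527.9, -355.7]), array([53.2, 72.9]), np.float64(86.1)]
[182.0, 344.8] [248 101  71]
```

Call:
{"method": "jog_arm", "body": {
  "targets": [
    [4, -3, -1.5, 0, 0, 6],
    [7.5, -5.5, -3, 0, 0, 12],
    [11, -8, -4.5, 0, 0, 18],
    [14, -10.5, -6, 0, 0, 24],
    [17, -13, -7.5, 0, 0, 30],
    [20.5, -15.5, -9, 0, 0, 36.5],
    [23.5, -18, -10, 0, 0, 36.5],
    [27, -20.5, -10, 0, 0, 36.5]
  ]
}}

```text
time_s: 1.32
position: [0.3636, -0.2439, 0.3309]
tool_rot: [[0.963, -0.269, 0.002], [-0.269, -0.963, -0.002], [0.003, 0.002, -1.0]]
ft_force: [0.3, 0.3, 0.7]
grip_width: 0.0851
gripper_force: 0.0
```

Run:
```python
from h import *
s=env.observe(); R=np.array(s["tool_rot"]); print(np.degrees(np.arctan2(R[1,0],R[0,0])),s["position"], R.T@(np.array([.50,-.02,.36])-s["position"])*100)
```

```text
-15.62708147720874 [ 0.36362038 -0.2439163   0.33086881] [  7.10984531 -25.23230461  -2.94045629]
```

Call:
{"method": "jog_arm", "body": {
  "targets": [
    [1, -4, -0.5, 0, 0, 0],
    [2, -8, -1, 0, 0, 0],
    [3, -12, -1.5, 0, 0, 0],
    [4, -16, -2, 0, 0, 0],
    [5, -20, -2, 0, 0, 0],
    [6, -24, -2, 0, 0, 0],
    [6, -24, -2, 0, 0, 0],
    [6, -24, -2, 0, 0, 0]
  ]
}}

```text
time_s: 1.98
position: [0.4855, -0.0285, 0.3488]
tool_rot: [[0.964, -0.264, -0.0], [-0.264, -0.964, 0.0], [-0.0, 0.0, -1.0]]
ft_force: [-0.2, -0.4, 0.5]
grip_width: 0.0855
gripper_force: 0.0
```

Run:
```python
from h import *
s=env.observe(); R=np.array(s["tool_rot"]); print(np.degrees(np.arctan2(R[1,0],R[0,0])),s["position"],s["qvel"].round(1) if hasattr(s["qvel"],"round") else s["qvel"])
w=env.get_image("wrist"); save(w["frame"],"w2.png"); np.save("w2.npy",w,allow_pickle=True)
for n in ["base","jig"]:
  for q in env.regions_of("wrist",n)[:2]: print(n,q["score"],q["pixels"].sum(),q["point"])
```

```text
-15.313489737565614 [ 0.48550923 -0.02849404  0.34876429] [-3.8 -0.9  0.9 -0.5 -0.1 -1. ]
base 0.83 10469 [105.7, 233.1]
base 0.72 3487 [233.8, 363.4]
jig 0.67 32052 [65.4, 230.8]
```

View pics/w2.png

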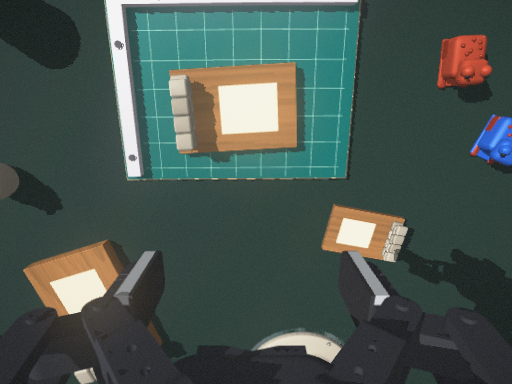

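The wrist view shows the board with stops along its top and left edges. The base is at about (170–297, 64–154) with its wall to the left, so its wall end faces the short stop. The red toad is at (465,62) and the blue one at (495,140). Now I'll fit both poses.

```bash
cat > fit.py <<'E'
from h import *
def masks(im):
    hsv=cv2.cvtColor(im["frame"],cv2.COLOR_RGB2HSV).astype(int); H,S,V=hsv[...,0],hsv[...,1],hsv[...,2]
    return (H>70)&(H<100)&(S>100)&(V>70),(H>5)&(H<22)&(S>70)&(V>80),(S<40)&(V>150)
def big(m,near=None):
    n,l,st,c=cv2.connectedComponentsWithStats(m.astype(np.uint8)); k=1+np.argmax(st[1:,4]); 
    if near is not None: k=1+np.argmin(np.where(st[1:,4]>800,np.hypot(c[1:,0]-near[1],c[1:,1]-near[0]),1e9))
    return l==k
def lines(P):
    r=cv2.minAreaRect(P.astype(np.float32)*1000); return r
E
python3 - <<'E'
from fit import *
im=np.load("w2.npy",allow_pickle=True).item()
g,b,wh=masks(im)
roi=np.zeros_like(g); roi[:182,100:365]=1
G=cv2.morphologyEx((g&roi).astype(np.uint8),cv2.MORPH_CLOSE,np.ones((5,5)))
def report(n,m,z):
    P=world(im,np.argwhere(m),z)[:,:2].astype(np.float32)*1000
    r=cv2.minAreaRect(P); print(n,m.sum(),np.round(r[0],1),np.round(r[1],1),round(r[2],2)); print(np.round(cv2.boxPoints(r),1).tolist())
report("green",big(G),.012)
B=big(b&roi); report("base top",B,.030)
W=big(wh&roi.astype(bool)); report("white",W,.027)
# base mask pixel heights
print(np.round(np.median(world(im,np.argwhere(B)),0),4), np.median(world(im,np.argwhere(g&roi.astype(bool))),0)[2])
save(cv2.resize(np.dstack([G*255,B.astype(np.uint8)*255,W.astype(np.uint8)*255])[:200],None,fx=1.5,fy=1.5),"m2.png")
# line fits of edges by column/row scans
def line(P): 
    v=cv2.fitLine(P.astype(np.float32),cv2.DIST_HUBER,0,.01,.01).ravel(); return v
rows=range(30,165)
sc=[(r,max(np.flatnonzero(G[r]))) for r in rows]; 
L=line(world(im,np.array(sc)+[0,.5],.012)[:,:2]*1000); print("right edge",L,np.degrees(np.arctan2(L[1],L[0])))
sc=[(max(np.flatnonzero(G[:,c])),c) for c in range(150,335)]
L=line(world(im,np.array(sc)+[.5,0],.012)[:,:2]*1000); print("bottom edge",L,np.degrees(np.arctan2(L[1],L[0])))
sc=[(r,min(np.flatnonzero(G[r]))) for r in range(30,160)]
L=line(world(im,np.array(sc)-[0,.5],.012)[:,:2]*1000); print("left (short stop)",L,np.degrees(np.arctan2(L[1],L[0])))
sc=[(min(np.flatnonzero(G[:,c])),c) for c in range(150,335)]
L=line(world(im,np.array(sc)-[.5,0],.012)[:,:2]*1000); print("top (long stop)",L,np.degrees(np.arctan2(L[1],L[0])))
E
```

```text
green 23664 [569.3 -26.1] [354.8 249.3] 75.03
[[403.0, -165.3000030517578], [643.9000244140625, -229.6999969482422], [735.5, 113.0999984741211], [494.70001220703125, 177.5]]
base top 6090 [552.4 -22.7] [179.8 120.2] 77.99
[[474.8999938964844, -98.0999984741211], [592.4000244140625, -123.19999694824219], [629.9000244140625, 52.70000076293945], [512.2999877929688, 77.69999694824219]]
white 3219 [574.  -24.2] [342.1 245.3] 74.62
[[410.29998779296875, -156.60000610351562], [646.9000244140625, -221.60000610351562], [737.5999755859375, 108.19999694824219], [501.1000061035156, 173.3000030517578]]
[ 0.5577 -0.0282  0.0314] 0.013298632188894877
right edge [ 9.6592247e-01 -2.5883165e-01  5.2159155e+02 -1.9674234e+02] -15.000746
bottom edge [2.6386529e-01 9.6455956e-01 4.5411584e+02 2.5612478e+01] 74.700455
left (short stop) [ 9.7893357e-01 -2.0417885e-01  6.2477649e+02  1.1189236e+02] -11.781434
top (long stop) [ 2.5985295e-01  9.6564817e-01  6.7231335e+02 -8.7109169e+01] 74.93866
```

View pics/m2.png

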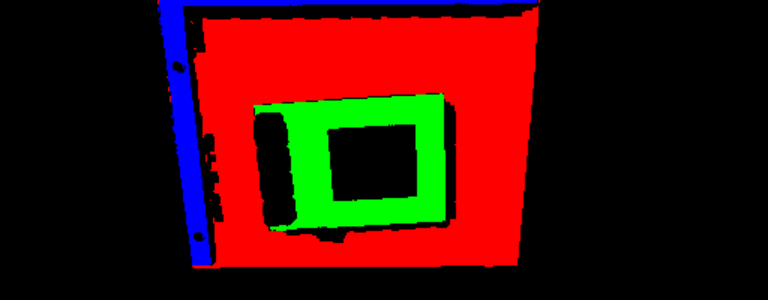

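Call:
{"method": "jog_arm", "body": {
  "targets": [
    [-1, -1, 3.5, 0, 0, 0],
    [-2, -2, 7.5, 0, 0, 0],
    [-3, -2.5, 11.5, 0, 0, 0],
    [-3, -2.5, 15.5, 0, 0, 0],
    [-3, -2.5, 19.5, 0, 0, 0],
    [-3, -2.5, 23.5, 0, 0, 0],
    [-3, -2.5, 27.5, 0, 0, 0],
    [-3, -2.5, 30, 0, 0, 0]
  ],
  "hand": 1
}}

```text
time_s: 2.8
position: [0.4613, 0.0008, 0.0463]
tool_rot: [[0.963, -0.271, -0.003], [-0.271, -0.963, 0.001], [-0.003, 0.0, -1.0]]
ft_force: [-0.3, -0.4, 0.8]
grip_width: 0.0851
gripper_force: 0.0
```

```bash
cat >> fit.py <<'E'
TH=np.radians(-15.1); O=np.array([584.9,-27.4,0])/1000
J=np.array([[np.cos(TH),-np.sin(TH),0],[np.sin(TH),np.cos(TH),0],[0,0,1]])
def jig(p): return (np.asarray(p)-O)@J*1000
def state():
    s=env.observe(); R=np.array(s["tool_rot"]); print("yaw %.2f"%np.degrees(np.arctan2(R[1,0],R[0,0])),"jig",np.round(jig(s["position"]),1),"world",np.round(s["position"],4),"F(jig)",np.round(J.T@np.array(s["ft_force"]),1),"t",s["time_s"],"q6 %.0f"%s["q"][5]); return s
E
python3 - <<'E'
from fit import *
state(); im=env.get_image("wrist"); save(im["frame"],"w3.png")
E
```

```text
yaw -15.70 jig [-126.7   -5.    46.3] world [0.4613 0.0008 0.0463] F(jig) [-0.2 -0.5  0.8] t 2.8 q6 91
```

View pics/w3.png

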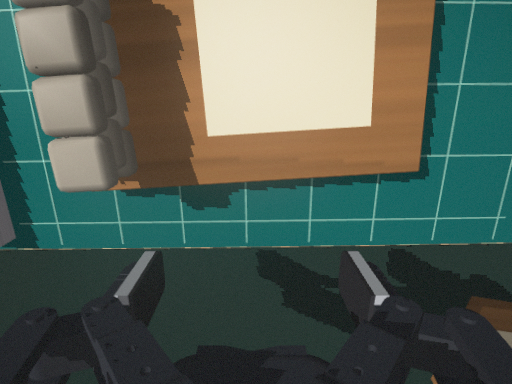

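The close view shows the base's near edge at rows 170–190, clear of the fingers. The board edge is at row 246. Descending behind the base.

Call:
{"method": "jog_arm", "body": {
  "targets": [
    [0, 0, 2, 0, 0, 0],
    [0, 0, 3.3, 0, 0, 0],
    [0, 0, 3.8, 0, 0, 0],
    [0, 0, 4.1, 0, 0, 0],
    [0, 0, 4.1, 0, 0, 0]
  ]
}}

```text
time_s: 3.27
position: [0.4632, 0.0013, 0.0086]
tool_rot: [[0.963, -0.269, 0.001], [-0.269, -0.963, -0.0], [0.001, 0.0, -1.0]]
ft_force: [-0.0, 0.0, 0.7]
grip_width: 0.0853
gripper_force: 0.0
```

```bash
python3 -c "
from fit import *
state()"
```

```text
yaw -15.60 jig [-125.    -4.     8.6] world [0.4632 0.0013 0.0086] F(jig) [-0.   0.   0.7] t 3.2667 q6 91
```

Call:
{"method": "jog_arm", "body": {
  "targets": [
    [0, 0, 0.4, 0, 0, -0.5],
    [0.5, 0, 0.4, 0, 0, -0.5],
    [1.5, 0, 0.4, 0, 0, -0.5],
    [2.7, 0, 0.4, 0, 0, -0.5],
    [3.9, 0, 0.4, 0, 0, -0.5],
    [5.1, 0, 0.4, 0, 0, -0.5],
    [6.3, 0, 0.4, 0, 0, -0.5],
    [7.3, 0, 0.4, 0, 0, -0.5]
  ]
}}

```text
time_s: 3.93
position: [0.534, -0.0178, 0.0045]
tool_rot: [[0.966, -0.259, 0.0], [-0.259, -0.966, -0.0], [0.0, -0.0, -1.0]]
ft_force: [-2.6, 0.4, 1.2]
grip_width: 0.0853
gripper_force: 1.3
```

```bash
python3 -c "
from fit import *
state()"
```

```text
yaw -15.03 jig [-51.6  -4.    4.5] world [ 0.534  -0.0178  0.0045] F(jig) [-2.7 -0.3  1.2] t 3.9333 q6 90
```

Call:
{"method": "jog_arm", "body": {
  "targets": [
    [0.8, 0, 0, 0, 0, 0],
    [1.6, 0, 0, 0, 0, 0],
    [2.2, 0, 0, 0, 0, 0],
    [2.5, 0, 0, 0, 0, 0],
    [2.7, 0, 0, 0, 0, 0],
    [2.7, 0, 0, 0, 0, 0]
  ]
}}

```text
time_s: 4.43
position: [0.5596, -0.0247, 0.004]
tool_rot: [[0.966, -0.26, 0.001], [-0.26, -0.966, -0.0], [0.001, -0.0, -1.0]]
ft_force: [0.2, -0.4, -0.2]
grip_width: 0.0854
gripper_force: 0.0
```

```bash
python3 -c "
from fit import *
state()"
```

```text
yaw -15.04 jig [-25.1  -4.    4. ] world [ 0.5596 -0.0247  0.004 ] F(jig) [ 0.3 -0.3 -0.2] t 4.4333 q6 90
```

Call:
{"method": "jog_arm", "body": {
  "targets": [
    [0.2, 0, 0, 0, 0, 0],
    [0.4, 0, 0, 0, 0, 0],
    [0.5, 0, 0, 0, 0, 0],
    [0.5, 0, 0, 0, 0, 0]
  ]
}}

```text
time_s: 4.77
position: [0.5618, -0.0253, 0.0038]
tool_rot: [[0.966, -0.259, -0.006], [-0.259, -0.966, 0.001], [-0.006, 0.0, -1.0]]
ft_force: [-11.5, 1.4, 7.4]
grip_width: 0.0856
gripper_force: 5.8
```

Run:
```python
from fit import *
state(); im=env.get_image("wrist"); save(im["frame"],"w4.png")
g,b,wh=masks(im); B=big(b,(100,250)); P=jig(world(im,np.argwhere(B),.030))[:,:2].astype(np.float32)
r=cv2.minAreaRect(P); print(r, np.round(cv2.boxPoints(r),1).tolist())
```

```text
yaw -15.01 jig [-22.9  -4.    3.8] world [ 0.5618 -0.0253  0.0038] F(jig) [-11.5  -1.7   7.4] t 4.7667 q6 90
((37.99803161621094, -23.971511840820312), (100.34847259521484, 147.6291046142578), 0.18494905531406403) [[-12.399999618530273, 49.70000076293945], [-11.899999618530273, -97.9000015258789], [88.4000015258789, -97.5999984741211], [87.9000015258789, 50.0]]
```

View pics/w4.png

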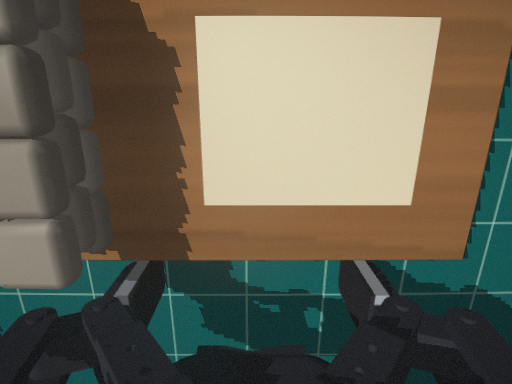

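Call:
{"method": "jog_arm", "body": {
  "targets": [
    [-1, 0, 0, 0, 0, 0],
    [-1.5, 0, -2, 0, 0, 0],
    [-1.5, 0, -6, 0, 0, -7],
    [-1, 1.5, -9, 0, 0, -14],
    [1, 4.5, -10, 0, 0, -21],
    [3, 7.5, -10, 0, 0, -28],
    [5, 10, -10, 0, 0, -35],
    [6.8, 12.2, -10, 0, 0, -42]
  ]
}}

```text
time_s: 5.48
position: [0.5989, -0.1637, 0.1046]
tool_rot: [[0.889, 0.458, 0.002], [0.458, -0.889, -0.001], [0.001, 0.002, -1.0]]
ft_force: [0.3, 0.2, 0.4]
grip_width: 0.0854
gripper_force: 0.0
```

Call:
{"method": "jog_arm", "body": {
  "targets": [
    [0, 0, 0, 0, 0, -7],
    [0, 0, 0, 0, 0, -14],
    [0, 0, 0, 0, 0, -21],
    [0, 0, 0, 0, 0, -28],
    [0, 0, 0, 0, 0, -35],
    [0, 0, 0, 0, 0, -42],
    [0, 0, 0, 0, 0, -48],
    [0, 0, 0, 0, 0, -48]
  ],
  "hand": 0.6
}}

```text
time_s: 6.15
position: [0.5984, -0.1615, 0.104]
tool_rot: [[0.256, 0.967, 0.001], [0.967, -0.256, -0.0], [-0.0, 0.001, -1.0]]
ft_force: [-0.0, 0.2, 0.1]
grip_width: 0.0513
gripper_force: 0.0
```

Run:
```python
from fit import *
state()
im=env.get_image("wrist"); save(im["frame"],"w5.png"); np.save("w5.npy",im,allow_pickle=True)
```

```text
yaw 75.16 jig [  48. -126.  104.] world [ 0.5984 -0.1615  0.104 ] F(jig) [-0.1  0.2  0.1] t 6.15 q6 -11
```

View pics/w5.png

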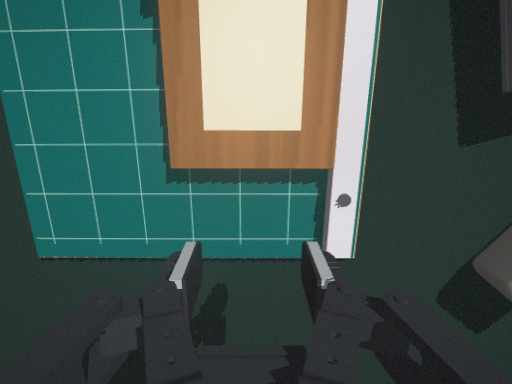

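The base lies along the long stop, and its bare end at row 168 is clear ahead of the fingers. Descending, then pushing toward the short stop.

Call:
{"method": "jog_arm", "body": {
  "targets": [
    [0, 0, 3.5, 0, 0, 0],
    [0, 0, 6.5, 0, 0, 0],
    [0, 0, 8.5, 0, 0, 0],
    [0, 0, 9, 0, 0, 0],
    [0, 0, 9.2, 0, 0, 0],
    [0, 0, 9.2, 0, 0, 0]
  ]
}}

```text
time_s: 6.7
position: [0.5986, -0.1616, 0.0127]
tool_rot: [[0.261, 0.965, 0.001], [0.965, -0.261, -0.0], [-0.0, 0.001, -1.0]]
ft_force: [-1.1, 0.3, 1.1]
grip_width: 0.0507
gripper_force: 0.0
```

Call:
{"method": "jog_arm", "body": {
  "targets": [
    [0.5, 0, 0, 0, 0, 0],
    [1.3, 0, 0, 0, 0, 0],
    [2.2, 0, 0, 0, 0, 0],
    [3.2, 0, 0, 0, 0, 0],
    [4.2, 0, 0, 0, 0, 0],
    [5.2, 0, 0, 0, 0, 0],
    [6.2, 0, 0, 0, 0, 0],
    [7, 0, 0, 0, 0, 0]
  ]
}}

```text
time_s: 7.37
position: [0.6167, -0.0924, 0.0121]
tool_rot: [[0.259, 0.966, 0.0], [0.966, -0.259, -0.0], [-0.0, 0.0, -1.0]]
ft_force: [-1.2, -2.9, 2.6]
grip_width: 0.0514
gripper_force: 1.5
```

```bash
python3 -c "
from fit import *
state()"
```

```text
yaw 75.00 jig [ 47.6 -54.5  12.1] world [ 0.6167 -0.0924  0.0121] F(jig) [-0.4 -3.1  2.6] t 7.3667 q6 -4
```

Call:
{"method": "jog_arm", "body": {
  "targets": [
    [0.4, 0, 0, 0, 0, 0],
    [0.7, 0, 0, 0, 0, 0],
    [0.9, 0, 0, 0, 0, 0],
    [1.05, 0, 0, 0, 0, 0],
    [1.15, 0, 0, 0, 0, 0],
    [1.25, 0, 0, 0, 0, 0]
  ]
}}

```text
time_s: 7.87
position: [0.6195, -0.0819, 0.012]
tool_rot: [[0.26, 0.966, -0.0], [0.966, -0.26, -0.0], [-0.0, -0.0, -1.0]]
ft_force: [-1.6, -3.6, 2.3]
grip_width: 0.0513
gripper_force: 1.5
```

```bash
python3 -c "
from fit import *
state()"
```

```text
yaw 74.94 jig [ 47.6 -43.6  12. ] world [ 0.6195 -0.0819  0.012 ] F(jig) [-0.6 -3.9  2.3] t 7.8667 q6 -3
```

Call:
{"method": "jog_arm", "body": {
  "targets": [
    [0.15, 0, 0, 0, 0, 0],
    [0.25, 0, 0, 0, 0, 0],
    [0.35, 0, 0, 0, 0, 0],
    [0.35, 0, 0, 0, 0, 0]
  ]
}}

```text
time_s: 8.2
position: [0.6204, -0.0805, 0.012]
tool_rot: [[0.259, 0.966, -0.0], [0.966, -0.259, -0.003], [-0.003, 0.001, -1.0]]
ft_force: [-2.4, -12.1, 0.9]
grip_width: 0.051
gripper_force: 6.4
```

```bash
python3 -c "
from fit import *
state()"
```

```text
yaw 74.97 jig [ 48.1 -42.   12. ] world [ 0.6204 -0.0805  0.012 ] F(jig) [  0.8 -12.3   0.9] t 8.2 q6 -3
```

Call:
{"method": "jog_arm", "body": {
  "targets": [
    [-0.8, 0, 0, 0, 0, 0],
    [-2, 0, -1, 0, 0, 0],
    [-2.5, 0, -4.5, 0, 0, 0],
    [-2.5, 0, -8.5, 0, 0, 0],
    [-2.5, 0, -12, 0, 0, 0],
    [-2.5, 0, -14, 0, 0, 0],
    [-2.5, 0, -14, 0, 0, 0]
  ],
  "hand": 1
}}

```text
time_s: 8.78
position: [0.6155, -0.1033, 0.1579]
tool_rot: [[0.26, 0.966, 0.009], [0.966, -0.26, -0.002], [-0.0, 0.009, -1.0]]
ft_force: [0.4, -0.0, 0.3]
grip_width: 0.0854
gripper_force: 0.0
```

Run:
```python
from fit import *
state()
im=env.get_image("wrist"); save(im["frame"],"w6.png"); np.save("w6.npy",im,allow_pickle=True)
t=env.get_image("top"); np.save("t6.npy",t,allow_pickle=True)
for q in env.regions_of("top","toad"):
    p=q["pixels"]; k=t["frame"][p].mean(0)
    P=world(t,np.argwhere(p),.037)[:,:2].astype(np.float32)*1000; print(q["score"],k.round(),cv2.minAreaRect(P))
```

```text
yaw 74.95 jig [ 49.3 -65.3 157.9] world [ 0.6155 -0.1033  0.1579] F(jig) [0.4 0.1 0.3] t 8.7833 q6 -5
0.84 [195.  74.  47.] ((529.4981689453125, -355.7701416015625), (50.335418701171875, 69.87313842773438), 78.49576568603516)
0.62 [ 58.  98. 192.] ((398.7714538574219, -406.7391662597656), (50.131221771240234, 71.18353271484375), 53.21181106567383)
```

View pics/w6.png

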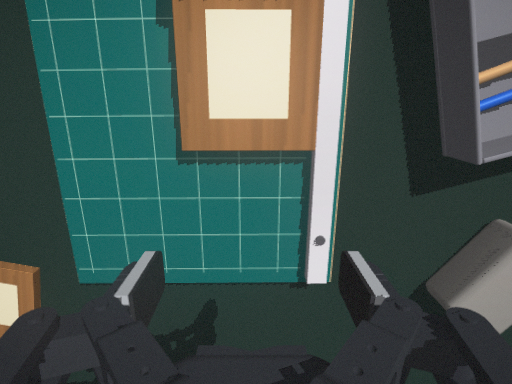

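The base is against the long stop, with the patch at (205–292, 8–118). The red toad's top-view fit is (0.529,-0.356), with its long axis at about -11°. I'll move over it.

Call:
{"method": "jog_arm", "body": {
  "targets": [
    [-3.3, -0.6, -1.5, 0, 0, 7],
    [-6.6, -1.2, -3, 0, 0, 14],
    [-10, -1.8, -4.5, 0, 0, 21],
    [-13.4, -2.4, -6, 0, 0, 28],
    [-16.8, -3, -7.5, 0, 0, 35],
    [-20.2, -3.6, -9, 0, 0, 42],
    [-23.6, -4.2, -9, 0, 0, 49],
    [-26.8, -4.7, -9, 0, 0, 56]
  ]
}}

```text
time_s: 9.6
position: [0.4978, -0.3506, 0.2413]
tool_rot: [[0.948, 0.319, -0.001], [0.319, -0.948, 0.001], [-0.0, -0.001, -1.0]]
ft_force: [0.5, 0.3, -0.5]
grip_width: 0.0852
gripper_force: 0.0
```

Call:
{"method": "jog_arm", "body": {
  "targets": [
    [0, 0, 0, 0, 0, 7],
    [0, 0, 0, 0, 0, 14],
    [0, 0, 0, 0, 0, 21],
    [0, 0, 0, 0, 0, 28],
    [0, 0, 0, 0, 0, 30],
    [0, 0, 0, 0, 0, 30]
  ]
}}

```text
time_s: 10.1
position: [0.4986, -0.3489, 0.2402]
tool_rot: [[0.981, -0.193, -0.002], [-0.193, -0.981, 0.003], [-0.003, -0.002, -1.0]]
ft_force: [-0.2, -0.8, -0.1]
grip_width: 0.0854
gripper_force: 0.0
```

```bash
cat > toad.py <<'E'
from fit import *
def toad(im,cam,tag):
    hsv=cv2.cvtColor(im["frame"],cv2.COLOR_RGB2HSV).astype(int)
    m=((hsv[...,0]<8)|(hsv[...,0]>174))&(hsv[...,1]>120)&(hsv[...,2]>50)
    q=[r for r in env.regions_of(cam,"toad")]
    q=sorted(q,key=lambda r:-(m&r["pixels"]).sum())[0]; p=big(m&cv2.dilate(q["pixels"].astype(np.uint8),np.ones((9,9))).astype(bool))
    W=world(im,np.argwhere(p)); print("score",q["score"],"px",p.sum(),"ztop",np.percentile(W[:,2],99))
    k=W[(W[:,2]>.008)&(W[:,2]<.075)]; r=cv2.minAreaRect(k[:,:2].astype(np.float32)*1000); print(tag,np.round(r[0],1),np.round(r[1],1),round(r[2],1))
    h=k[k[:,2]>.045]; print("head centroid",np.round(h.mean(0),4)); return p,k
E
python3 - <<'E'
from toad import *
a=np.load("w6.npy",allow_pickle=True).item()
g,b,wh=masks(a); hsv=cv2.cvtColor(a["frame"],cv2.COLOR_RGB2HSV).astype(int)
c=(hsv[...,0]>12)&(hsv[...,0]<35)&(hsv[...,1]>20)&(hsv[...,1]<80)&(hsv[...,2]>180); c=big(c,(64,248))
print("patch jig",cv2.minAreaRect(jig(world(a,np.argwhere(c),.030))[:,:2].astype(np.float32)))
state(); im=env.get_image("wrist"); save(im["frame"],"w7.png"); np.save("w7.npy",im,allow_pickle=True); toad(im,"wrist","toad")
E
```

```text
patch jig ((47.60570526123047, 38.453643798828125), (68.7115707397461, 84.27922058105469), 0.0795338973402977)
yaw -11.12 jig [   0.5 -332.9  240.2] world [ 0.4986 -0.3489  0.2402] F(jig) [ 0.  -0.8 -0.1] t 10.1 q6 55
score 0.73 px 1982 ztop 0.0614843236550146
toad [ 532.4 -359.7] [45.2 66.5] 78.0
head centroid [ 0.5187 -0.3573  0.0545]
```

View pics/w7.png

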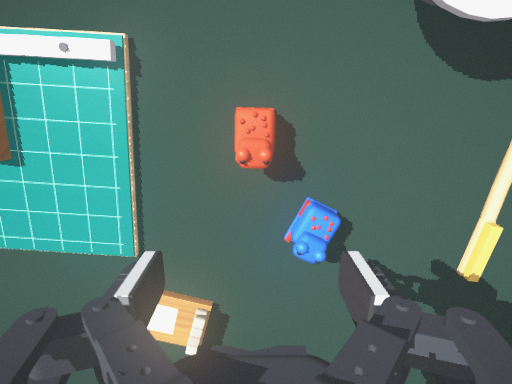

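The red toad is at (255,138) with its head toward the robot, and its fitted size of 45x66 mm matches. The blue one at (313,230) and the brush are clear of the descent.

Call:
{"method": "jog_arm", "body": {
  "targets": [
    [2, 0.3, 3, 0, 0, 0.9],
    [3.5, 0.4, 6.5, 0, 0, 0.9],
    [3.5, 0.4, 9.5, 0, 0, 0.9],
    [3.5, 0.4, 11.5, 0, 0, 0.9],
    [3.5, 0.4, 12.5, 0, 0, 0.9],
    [3.5, 0.4, 12.5, 0, 0, 0.9]
  ],
  "hand": 1
}}

```text
time_s: 10.7
position: [0.5318, -0.359, 0.1144]
tool_rot: [[0.979, -0.206, -0.004], [-0.206, -0.979, 0.004], [-0.004, -0.003, -1.0]]
ft_force: [0.6, 0.2, 1.3]
grip_width: 0.0856
gripper_force: 0.0
```

Run:
```python
from toad import *
s=state(); im=env.get_image("wrist"); save(im["frame"],"w8.png"); p,k=toad(im,"wrist","toad")
R=np.array(s["tool_rot"]); print("depth-less tool offset cm",np.round(R.T@(np.append(k[:,:2].mean(0),.003)-s["position"])*100,2))
```

```text
yaw -11.89 jig [  35.2 -334.   114.4] world [ 0.5318 -0.359   0.1144] F(jig) [0.5 0.4 1.3] t 10.7 q6 57
score 0.7 px 3176 ztop 0.061299789999346335
toad [ 533.4 -359.7] [46.  64.8] 77.5
head centroid [ 0.5193 -0.3584  0.0541]
depth-less tool offset cm [ 0.48  0.52 11.14]
```

View pics/w8.png

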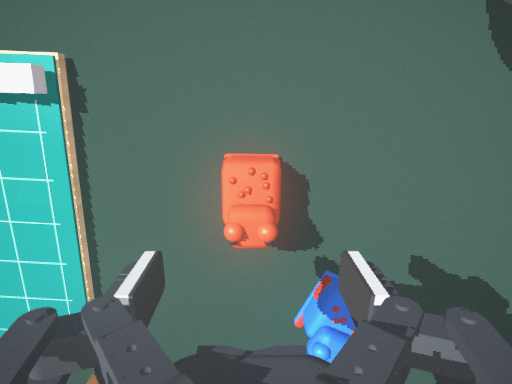

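The toad is centred between the fingers at (252,200) and upright. Its fit agrees with the earlier one to about 1 mm.

Call:
{"method": "jog_arm", "body": {
  "targets": [
    [0.1, 0.1, 3, 0, 0, 0.4],
    [0.1, 0.1, 6, 0, 0, 0.4],
    [0.1, 0.1, 8.5, 0, 0, 0.4],
    [0.1, 0.1, 10.3, 0, 0, 0.4],
    [0.1, 0.1, 11, 0, 0, 0.4],
    [0.1, 0.1, 11.1, 0, 0, 0.4],
    [0.1, 0.1, 11.1, 0, 0, 0.4]
  ]
}}

```text
time_s: 11.38
position: [0.534, -0.3616, 0.0076]
tool_rot: [[0.977, -0.214, 0.002], [-0.214, -0.977, -0.002], [0.002, 0.001, -1.0]]
ft_force: [0.7, -0.2, 0.8]
grip_width: 0.0853
gripper_force: 0.0
```

Call:
{"method": "jog_arm", "body": {
  "targets": [
    [0, 0, 0, 0, 0, 0],
    [0, 0, 0, 0, 0, 0],
    [0, 0, 0, 0, 0, 0],
    [0, 0, 0, 0, 0, 0],
    [0, 0, 0, 0, 0, 0],
    [0, 0, 0, 0, 0, 0]
  ],
  "hand": 0.3,
  "newtons": 30
}}

```text
time_s: 11.88
position: [0.5338, -0.3611, 0.0072]
tool_rot: [[0.977, -0.214, 0.001], [-0.214, -0.977, -0.001], [0.002, 0.001, -1.0]]
ft_force: [-0.8, 0.8, 5.7]
grip_width: 0.0454
gripper_force: 32.5
```

Call:
{"method": "jog_arm", "body": {
  "targets": [
    [0, 0, -0.3, 0, 0, 0],
    [0, 0, -1, 0, 0, 0],
    [0, 0, -2.5, 0, 0, 0],
    [0, 0, -5, 0, 0, 0],
    [0, 0, -8, 0, 0, 0],
    [0, 0, -10.5, 0, 0, 0],
    [0, 0, -12, 0, 0, 0],
    [0, 0, -12, 0, 0, 0]
  ],
  "newtons": 35
}}

```text
time_s: 12.55
position: [0.5344, -0.3618, 0.1301]
tool_rot: [[0.977, -0.214, 0.005], [-0.214, -0.977, -0.005], [0.006, 0.004, -1.0]]
ft_force: [0.3, -0.3, -2.9]
grip_width: 0.0454
gripper_force: 36.7
```

Call:
{"method": "jog_arm", "body": {
  "targets": [
    [0.1, -2, 0, 0, 0, -6],
    [0.3, -5, 0, 0, 0, -12],
    [0.6, -8, 0, 0, 0, -18],
    [0.9, -11, 0, 0, 0, -24],
    [1.2, -14, 0, 0, 0, -30],
    [1.5, -17, 0, 0, 0, -36],
    [1.8, -19.5, 0, 0, 0, -42],
    [2, -22, 0, 0, 0, -48]
  ]
}}

```text
time_s: 13.22
position: [0.5997, -0.1485, 0.1246]
tool_rot: [[0.809, 0.587, -0.002], [0.587, -0.809, 0.001], [-0.001, -0.002, -1.0]]
ft_force: [0.1, -0.1, -2.4]
grip_width: 0.0453
gripper_force: 36.7
```

Run:
```python
from toad import *
s=state(); R=np.array(s["tool_rot"]); print(s["grip_width"],np.round(R.T@(np.array([.6417,-.0012,.129])-s["position"])*100,2))
```

```text
yaw 35.98 jig [  45.9 -113.1  124.6] world [ 0.5997 -0.1485  0.1246] F(jig) [ 0.1 -0.  -2.4] t 13.2167 q6 29
0.04528007280068015 [12.05 -9.46 -0.43]
```

Call:
{"method": "jog_arm", "body": {
  "targets": [
    [2.4, -1.8, 0, 0, 0, -6.5],
    [4.8, -3.7, 0, 0, 0, -13],
    [7.2, -5.5, 0, 0, 0, -19.5],
    [9.5, -7.3, 0, 0, 0, -26],
    [11, -8.6, 0, 0, 0, -32.5],
    [11.7, -9.2, 0, 0, 0, -39],
    [11.7, -9.2, 0, 0, 0, -39],
    [11.7, -9.2, 0, 0, 0, -39]
  ]
}}

```text
time_s: 13.88
position: [0.6409, -0.0072, 0.1249]
tool_rot: [[0.267, 0.964, -0.002], [0.964, -0.267, 0.0], [-0.0, -0.002, -1.0]]
ft_force: [0.8, -0.4, -2.8]
grip_width: 0.0456
gripper_force: 36.7
```

Run:
```python
from toad import *
s=state(); R=np.array(s["tool_rot"]); print(s["grip_width"],np.round(R.T@(np.array([.6417,-.0012,.0375])-s["position"])*100,2))
im=env.get_image("wrist"); save(im["frame"],"w9.png")
```

```text
yaw 74.51 jig [ 48.8  34.1 124.9] world [ 0.6409 -0.0072  0.1249] F(jig) [ 0.9 -0.2 -2.8] t 13.8833 q6 4
0.04557481507449939 [ 0.6  -0.06  8.74]
```

View pics/w9.png

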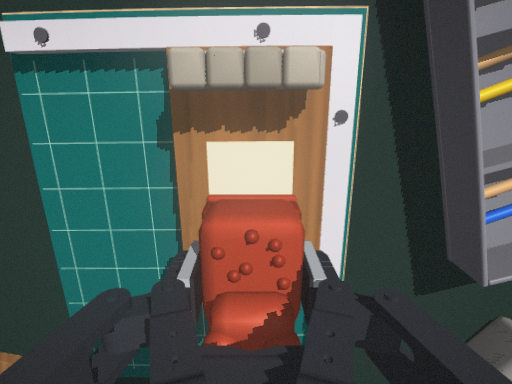

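The toad is held upright over the patch, and the base sits in the corner against both stops. I've now viewed 11 pictures, one over the limit of 10, so I'll rely on numbers from here.

Call:
{"method": "jog_arm", "body": {
  "targets": [
    [0.3, 0, 2, 0, 0, -0.4],
    [0.6, 0, 4, 0, 0, -0.4],
    [0.6, 0, 6, 0, 0, -0.4],
    [0.6, 0, 7.3, 0, 0, -0.4],
    [0.6, 0, 8, 0, 0, -0.4],
    [0.6, 0, 8.2, 0, 0, -0.4],
    [0.6, 0, 8.2, 0, 0, -0.4],
    [0.6, 0, 8.2, 0, 0, -0.4]
  ]
}}

```text
time_s: 14.6
position: [0.6434, -0.002, 0.0449]
tool_rot: [[0.259, 0.966, 0.002], [0.966, -0.259, -0.0], [0.0, 0.002, -1.0]]
ft_force: [0.1, 0.1, -1.9]
grip_width: 0.0459
gripper_force: 36.7
```

Run:
```python
from toad import *
s=state(); R=np.array(s["tool_rot"]); print(s["grip_width"],np.round(R.T@(np.array([.6417,-.0012,.0375])-s["position"])*100,2))
```

```text
yaw 74.99 jig [49.9 39.7 44.9] world [ 0.6434 -0.002   0.0449] F(jig) [ 0.   0.2 -1.9] t 14.6 q6 4
0.04588570425509579 [ 0.04 -0.19  0.74]
```

Now the slow final descent, watching the vertical force, with a 1 mm sideways correction.

Call:
{"method": "jog_arm", "body": {
  "targets": [
    [0, -0.1, 0.1, 0, 0, 0],
    [0, -0.1, 0.2, 0, 0, 0],
    [0, -0.1, 0.3, 0, 0, 0],
    [0, -0.1, 0.4, 0, 0, 0],
    [0, -0.1, 0.5, 0, 0, 0],
    [0, -0.1, 0.6, 0, 0, 0],
    [0, -0.1, 0.6, 0, 0, 0]
  ]
}}

```text
time_s: 15.18
position: [0.6419, -0.0012, 0.0378]
tool_rot: [[0.258, 0.966, -0.0], [0.966, -0.258, 0.0], [-0.0, -0.0, -1.0]]
ft_force: [-1.0, 1.1, -3.2]
grip_width: 0.0456
gripper_force: 36.7
```

Call:
{"method": "jog_arm", "body": {
  "targets": [
    [0, 0, 0.05, 0, 0, 0],
    [0, 0, 0.1, 0, 0, 0],
    [0, 0, 0.1, 0, 0, 0]
  ]
}}

```text
time_s: 15.43
position: [0.642, -0.0012, 0.0372]
tool_rot: [[0.258, 0.966, 0.0], [0.966, -0.258, -0.0], [0.0, 0.0, -1.0]]
ft_force: [-1.0, -0.5, -0.7]
grip_width: 0.0459
gripper_force: 36.8
```

Call:
{"method": "jog_arm", "body": {
  "targets": [
    [0, 0, 0.05, 0, 0, 0],
    [0, 0, 0.08, 0, 0, 0],
    [0, 0, 0.08, 0, 0, 0]
  ]
}}

```text
time_s: 15.68
position: [0.642, -0.0013, 0.0372]
tool_rot: [[0.258, 0.966, 0.001], [0.966, -0.258, -0.0], [0.0, 0.001, -1.0]]
ft_force: [-3.0, -0.3, 5.8]
grip_width: 0.0457
gripper_force: 37.7
```

Contact: the vertical force is now +5.8 N. Releasing, then retreating straight up.

Call:
{"method": "jog_arm", "body": {
  "targets": [
    [0, 0, -0.05, 0, 0, 0],
    [0, 0, -0.05, 0, 0, 0],
    [0, 0, -0.05, 0, 0, 0],
    [0, 0, -0.05, 0, 0, 0],
    [0, 0, -0.05, 0, 0, 0]
  ],
  "hand": 0.85,
  "newtons": 20
}}

```text
time_s: 16.1
position: [0.6421, -0.0013, 0.0366]
tool_rot: [[0.258, 0.966, 0.0], [0.966, -0.258, 0.0], [0.0, 0.0, -1.0]]
ft_force: [-0.4, -0.2, 0.9]
grip_width: 0.0725
gripper_force: 0.0
```

Call:
{"method": "jog_arm", "body": {
  "targets": [
    [0, 0, -1, 0, 0, 0],
    [0, 0, -3, 0, 0, 0],
    [0, 0, -6, 0, 0, 0],
    [0, 0, -9.5, 0, 0, 0],
    [0, 0, -13, 0, 0, 0],
    [-3, 0, -16, 0, 0, 0],
    [-6, 0, -18, 0, 0, 0],
    [-6, 0, -18, 0, 0, 0]
  ]
}}

```text
time_s: 16.77
position: [0.6271, -0.0636, 0.2227]
tool_rot: [[0.261, 0.965, 0.009], [0.965, -0.261, -0.004], [-0.002, 0.01, -1.0]]
ft_force: [-0.0, 0.1, -0.5]
grip_width: 0.0726
gripper_force: 0.0
```

Run:
```python
from toad import *
s=state(); im=env.get_image("wrist"); p,k=toad(im,"wrist","toad world")
r=cv2.minAreaRect(jig(k)[:,:2].astype(np.float32)); 
W=world(im,np.argwhere(p)); W=W[W[:,2]>.04]; Q=jig(W); r=cv2.minAreaRect(Q[:,:2].astype(np.float32)); print("toad jig",r,"z",Q[:,2].max())
hsv=cv2.cvtColor(im["frame"],cv2.COLOR_RGB2HSV).astype(int)
c=(hsv[...,0]>12)&(hsv[...,0]<35)&(hsv[...,1]>15)&(hsv[...,1]<90)&(hsv[...,2]>130)
n,l,st,_=cv2.connectedComponentsWithStats(c.astype(np.uint8))
near=cv2.dilate(p.astype(np.uint8),np.ones((25,25)))>0; c=c&near
print("patch jig",cv2.minAreaRect(jig(world(im,np.argwhere(c),.030))[:,:2].astype(np.float32)))
g,b,wh=masks(im); B=b&(cv2.dilate(p.astype(np.uint8),np.ones((141,141)))>0); B=big(B); Pb=jig(world(im,np.argwhere(B),.030))[:,:2].astype(np.float32); print("base",cv2.minAreaRect(Pb))
# stop inner edges
Wh=world(im,np.argwhere(wh),.027); q=jig(Wh); u=q[(abs(q[:,1])<130)&(q[:,0]>95)&(q[:,0]<145)]; print("long stop x",np.percentile(u[:,0],[1,99]).round(1)); u=q[(q[:,0]>-120)&(q[:,0]<-20)&(q[:,1]>130)&(q[:,1]<185)]; print("short stop y",np.percentile(u[:,1],[1,99]).round(1) if len(u) else None)
```

```text
yaw 74.86 jig [ 50.2 -24.  222.7] world [ 0.6271 -0.0636  0.2227] F(jig) [-0.1  0.  -0.5] t 16.7667 q6 -1
score 0.87 px 2988 ztop 0.09148650672964556
toad world [640.6  -3.9] [66.8 43.9] 75.8
head centroid [0.645  0.0111 0.0686]
toad jig ((47.69844055175781, 38.11946105957031), (43.90605163574219, 64.9050521850586), 0.4926733374595642) z 366.51598176547117
patch jig ((47.438568115234375, 37.87797546386719), (84.39689636230469, 69.39093780517578), 89.98737335205078)
base ((47.163272857666016, 52.63323974609375), (119.70903015136719, 169.27951049804688), 0.051812153309583664)
long stop x [107.7 132.1]
short stop y None
```

Run:
```python
from toad import *
im=env.get_image("wrist"); W=world(im,np.argwhere(np.ones((384,512),bool))); q=jig(W); v=im["frame"].reshape(-1,3)
s=(q[:,0]>-110)&(q[:,0]<-20)&(q[:,1]>120)&(q[:,1]<190)&(q[:,2]>23)&(q[:,2]<31); print("short stop top y",s.sum(),np.percentile(q[s,1],[1,99]).round(1) if s.sum() else "")
s=(q[:,1]>-160)&(q[:,1]<-50)&(q[:,0]>90)&(q[:,0]<150)&(q[:,2]>23)&(q[:,2]<31); print("long stop top x",s.sum(),np.percentile(q[s,0],[1,99]).round(1))
s=(q[:,0]>10)&(q[:,0]<85)&(q[:,1]>100)&(q[:,1]<170)&(q[:,2]>55)&(q[:,2]<72);print("wall top y",np.percentile(q[s,1],[1,99]).round(1))
a=np.load("t6.npy",allow_pickle=True).item(); t=env.get_image("top"); d=np.abs(a["frame"].astype(int)-t["frame"]).max(2)>60
for n,(r,c) in dict(owl=(180,137),jar=(195,86),brush=(220,432)).items(): print(n,d[r-20:r+20,c-20:c+20].sum())
```

```text
short stop top y 349 [147.2 149.6]
long stop top x 1409 [108.5 128.6]
wall top y [117.3 138. ]
owl 0
jar 0
brush 0
```

```bash
python3 -c "
from rig import env
print(env.close_job())"
```

```text
the job is handed in; nothing more can be done
None
```

The job is handed in (no verdict came back): my measurements put the base flush against both stops and the red toad upright within about 1 mm of the patch centre, in line with it, and the top view showed no change at the owl, jar or brush; I viewed 11 pictures, one over the limit of 10.

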